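# Clamp a plaster study model in the drawer's ratchet rod clamp

### The job

Pull the drawer of the small unit out to its stop. Then pump the ratchet clamp's black trigger back and forth until the sprung pad meets the plaster model and grips it firmly against the fixed jaw, the pad pushed visibly back on its spring but not driven hard home, so the plaster is not crushed. Work the clamp by its trigger only, leave the things on the worktop where they are, and finish while still holding the trigger forward, since the clamp only grips while it is held.

Things in the scene. Friction and masses are not known exactly. Their poses are not given: they have to be found in the camera images.
- drawer (a joint): travel of the drawer, m: 0 shut, 0.17 fully out at its stop; it slides along the unit's -x. Friction about 4 N, it stays where it is left. Drawer front 14 mm thick, 340 wide, its top edge 106 mm above the worktop; side walls 57 mm, drawer floor 16 mm above the worktop.
- drawer_handle (a point): middle of the steel bar handle of a white countertop drawer unit (fixed; 240 deep x 340 wide x 110 mm high). Its axes are the unit's axes, called so below and shared by the drawer and all clamp parts: x points from the handle into the unit, y along the handle (across the drawer), z up. Round bar 10 mm thick, 120 mm long along y, 80 mm above the worktop, its axis 45 mm in front of the drawer front, free space behind it. Moves with the drawer.
- trigger_grip (a point): grip point in the black trigger blade that stands up in the drawer, 60 mm off its middle towards -y (pad, model and jaw follow towards +y). Blade 26 (x) x 12 mm (y), from 44 to 78 mm above the drawer floor; this point 64 mm above it (80 mm above the worktop). Nothing within 70 mm along y is higher than 34 mm above the floor but its own saddle (22 mm long in y, 45 mm high). Moves with it.
- trigger_blade: the black blade of the trigger, with its saddle (see trigger_grip); origin on the drawer floor under the blade.
- trigger (a joint): trigger travel, m: 0 at rest, 0.022 fully forward, in a straight line along the unit's +y, towards the model. A spring returns it (2 N at rest, 5 N forward). Its pawl pushes the toothed rod forward and slips over the teeth (7 mm apart) on the way back: each stroke may lose up to 7 mm, several full strokes are needed. Takes up to about 20 N with the pad on the model.
- rod (a joint): advance of the toothed rod that carries the pad, m: grows as the rod goes along the unit's +y towards the model, 0 to 0.060. It starts anywhere from 0 to 0.024. Friction 2.5 N holds it when free; pressed against the model it springs back when the trigger is let go, down to a weak push.
- toothed_bar: the steel teeth of the rod, 18 mm above the drawer floor; not to be touched.
- pad (a joint): how far the pad is pushed back on its spring, m: 0 free, 0.012 hard home. The spring pushes 1 N at 0 and 1.2 N more for each mm: 0.004 gives 5.8 N, 0.007 gives 9.4 N, 0.012 gives 15.4 N; beyond that it is rigid and the force shoots up.
- pad_face (a point): centre of the front face of the round black rubber pad (22 mm across, 6 mm thick) at the end of the rod, facing the unit's +y, 18 mm above the drawer floor.
- pad_disc: the rubber pad; origin as pad_face.
- model: loose plaster dental study model, base 56 (x) x 50 (y) x 30 mm high with a tooth arch on top (42 mm overall), 150 g; origin centre of its underside, standing on the drawer floor between pad and fixed jaw, 1 to 7 mm off the jaw and turned up to 0.04 rad. It cracks when the pad presses with more than 25 N.
- anvil: fixed aluminium jaw of the clamp, 60 (x) x 12 (y) x 36 mm high; origin at the foot of its face that looks to the pad (the unit's -y).
- bur_box: bystander: open blue bur stand, 65 x 120 x 45 mm, origin centre of its underside.
- dispenser: bystander: round box with clear lid, 90 mm across, 33 mm high, origin centre of its underside.
- endo_block: bystander: low blue block, 50 x 110 x 26 mm, origin centre of its underside.
- point_box: bystander: flat clear box with paper label, 45 x 68 x 13 mm, origin centre of its underside.
- carton: bystander: paper carton, 50 x 130 x 35 mm, origin centre of its underside.
- cup: bystander: white cup, 70 mm across, 85 mm high, origin centre of its underside.
- bottle: bystander: amber bottle, 56 mm across, 130 mm high, origin centre of its underside.

How it is judged (in metres and radians):
On the way, in this order (a step that is already met when the one before it is completed fails the run):
1. the drawer is pulled out to its stop (within 6 mm) (value of joint drawer above 0.164 m), for 0.2 s.
2. the clamp's pad touches the model (contact force between pad_disc and model above 0.5 N), for 0.1 s.
At the end, for the whole second after the job is handed in: The drawer is still out (within 15 mm of its stop), the model stands upright (within 0.1 rad), at rest, gripped between pad and fixed jaw with 4.5 to 22 N at the pad and over 3 N at the jaw, and the fingers still hold the trigger forward (over 2 mm from rest, touching it with more than 1.5 N) (value of joint drawer above 0.155 m and contact force between pad_disc and model between 4.5 and 22 N and contact force between anvil and model above 3 N and contact force between the fingers and trigger_blade above 1.5 N and value of joint trigger above 0.002 m and linear speed of model below 0.01 m/s and angle between model's own z axis and vertical below 0.1 rad); the arm keeps its last pose, push and grip.
It fails at once if the pad crushes the plaster model (over 25 N) (contact force between pad_disc and model above 25 N).
It fails at once if the fingers push the rod or the pad instead of the trigger (over 3 N) (contact force between the fingers and toothed_bar above 3 N or contact force between the fingers and pad_disc above 3 N).
It fails at once if a thing on the worktop is moved by more than 30 mm (distance of any of bur_box, dispenser, endo_block, point_box, carton, cup, bottle from where it was at the start of the episode above 0.03 m).
It also fails if it takes over 64 s, if anything falls off the work surface, if the arm or the gripper's body presses on something with over 40 N, if the wrist force passes 120 N, or if a joint passes its speed limit or range.

### The arm

A 6-joint arm with a two-finger parallel gripper is mounted at the origin on the work surface. World frame = base frame: x ahead of the robot, y to its left, z up, the work surface at z = 0. Lengths are in m, angles in degrees, forces in N, time in s.
With the tool pointing down it reaches from about 0.325 to 0.85 m from the base axis. Payload 15.5 kg.
Tool frame: the origin (TCP) lies on the centre line of the jaws, within the pads' length; the fingertips stand 17 mm ahead of it and the grasp point (between the pads) lies 2 mm behind it (tip_extent is the distance from the TCP to the fingertips, in m); z points along the fingers, y is the direction in which the jaws open and shut (so a half turn about z gives the same grasp; the last joint's range is limited). The gripper opens to 91 mm and grips with 3 to 60 N. Pads are 32 mm wide; open, the fingers measure 118 mm over their backs; the gripper's body (76 mm by 178 mm) begins 60 mm behind the grasp point.
Start: joints at [-78.638, 28.281, 77.091, -0, 74.628, -5.472], TCP at [0.181, -0.598, 0.208] pointing down, gripper open.
Joint ranges: [-166.48, 166.48], [-47.26, 123.95], [12.59, 153.08], [-70.14, 250.14], [6.76, 159.57], [-176.63, 176.63]. Speed limits (degrees/s): [108.29, 108.29, 147.25, 172.46, 172.46, 172.46].

### API

Orientations are given as a 3x3 rotation matrix whose columns are the frame's x, y, z axes.
In Python, from station import state, read_camera, sign_off, tip_extent gives the robot as it stands. The module is installed in compiled form; this text tells all that it offers.
- The arm moves only by the shell command python3 -m inch 'ROWS' [OPENING] [FORCE]. ROWS is JSON, a list of rows, each an object of numbers: "x", "y", "z": the shift along the world's x, y, z in mm; "ax", "ay", "az": the turn, a rotation vector about the world's x, y, z in rad. In form: [{"x": .., "y": .., "z": .., "ax": .., "ay": .., "az": ..}, ...]. A call has 1 to 12 rows; each row is the pose to reach, as a shift and turn from the pose commanded when the call began; what a row does not reach only later rows make up. A row lasts 1/12 s, in which the tool goes at most 41.7 mm and 7.16 degrees, less where a joint would pass 70% of its speed; a pose out of reach is approached as far as the arm can. A call with a gripper value outside its range is refused whole. OPENING is the closure in counts, from 0 (fully open) to 255 (shut), set as the call begins (- or left out, the last holds). The fingers move at their own pace and stop on an object; FORCE is the grip in N (left out, the last holds). Time passes only in rows, so rows that repeat a pose let the fingers close. It gives the time, the measured TCP pose, the force and the opening at its end, in the units of the state.
- state(): the state, without advancing time (a new reading comes with each control period).
- read_camera(name): name is "scene" or "top" or "wrist"; returns a dict with "color" (420x560x3 uint8, red, green, blue), "range_z" (420x560 float32, m along the optical axis (not along the pixel's ray), 0 where there is no reading), "intrinsics" (3x3 intrinsics, pixels), "dist" ([k1, k2, p1, p2, k3] as OpenCV has them; the pictures are not rectified), "R" (3x3) and "t" (3): a world point X has camera coordinates R X + t; the wrist camera has in their place "tool_from_camera" (4x4, takes a point from camera to tool coordinates, whose origin is the TCP and whose axes are the flange's). Camera axes: x right, y down, z forward; pixel columns grow to the right and rows downward; lengths in m; the calibration is good to about 2 mm. A picture is of the moment at which its call begins: read the wrist's pose just before it.
- sign_off(): hands the job in, once; it reports no verdict.
The state is a dict: "time": time; "q": joint angles; "dq": joint speeds; "tau": joint torques, N m; "ee_pos": TCP position; "eef_rot": TCP orientation; "force": force on the tool from outside, world axes, zero at the start; "wrist_torque": the same for the moment, N m; "grip_width": finger opening in m.
Only numpy, scipy, OpenCV 4.12 (cv2) and the standard library are available. Lean on these libraries where they do the work, as an engineer would, in place of code of your own. Each camera call takes 0.05 s, during which the arm holds its last target.

## Working session

There is one attempt and no reset: what is moved stays moved. The work goes in short steps, Python scripts to look and compute and a shell command to move; the robot and the scene stay as the last step left them, time stands still between calls to the robot, and variables do not carry over. Pictures are saved under pics/ and viewed, and the job is handed in when it is done.

```bash
mkdir -p pics; cat > h.py <<'E'
import numpy as np, cv2, json
from station import state, read_camera, sign_off, tip_extent
def snap(name, fn):
    s=state(); c=read_camera(name)
    cv2.imwrite('pics/'+fn+'.png', c['color'][:,:,::-1])
    np.savez('pics/'+fn+'.npz', ee=s['ee_pos'], er=s['eef_rot'], **c)
    return c
def load(fn): return dict(np.load('pics/'+fn+'.npz'))
def pt(c,u,v,z=None,plane=None):
    K=c['intrinsics']; 
    n=cv2.undistortPoints(np.array([[[u,v]]],float),K,c['dist'])[0,0]
    d=np.array([n[0],n[1],1.])
    if 'R' in c: R=c['R'].T; o=-R@c['t']
    else:
        T=c['tool_from_camera']; Rw=np.array(c['er']); R=Rw@T[:3,:3]; o=Rw@T[:3,3]+np.array(c['ee'])
    if plane is not None:
        w=R@d; return o+w*(plane-o[2])/w[2]
    if z is None: z=c['range_z'][int(round(v)),int(round(u))]
    return o+R@d*z
E
python3 - <<'E'
from h import *
s=state();print(s,tip_extent)
for n in('scene','top','wrist'): snap(n,n+'0')
E
```

```text
{'time': 0.0, 'q': array([-7.86371141e+01,  2.83150522e+01,  7.71283536e+01,  1.60973217e-04,
        7.46251853e+01, -5.47114614e+00]), 'dq': array([-0.10424458, -0.03251185, -0.00488303, -0.02529177,  0.00092726,
       -0.10346003]), 'tau': array([-1.90621460e-03, -8.78834081e+01, -3.81852007e+01,  7.04492326e-02,
        5.33562619e-02, -4.08430026e-05]), 'ee_pos': array([ 0.18093538, -0.59784037,  0.2075292 ]), 'eef_rot': array([[ 9.57147882e-01,  2.89599513e-01, -2.33207874e-04],
       [ 2.89599584e-01, -9.57147169e-01,  1.17421081e-03],
       [ 1.16836623e-04, -1.19143029e-03, -9.99999283e-01]]), 'force': array([0.67127727, 0.06878702, 0.35909633]), 'wrist_torque': array([-0.04591201, -0.02631083, -0.0118384 ]), 'grip_width': 0.09131932463007689} 0.017
```

View pics/scene0.png

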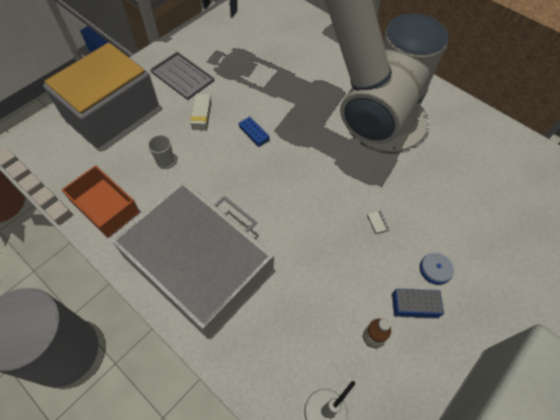

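View pics/top0.png

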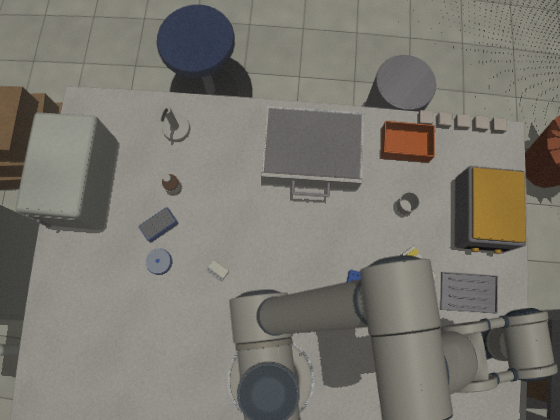

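View pics/wrist0.png

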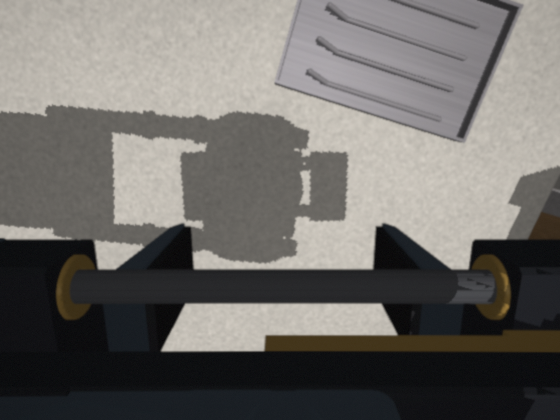

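The top view shows the drawer unit at about (313,145) with the handle bar near (310,197). The robot base is at (270,380), the cup at (405,205), and the other bystanders are lower left and near the arm. Next I'll enlarge the handle.

```bash
python3 - <<'E'
from h import *
c=load('top0')
cr=c['color'][95:220,250:430,::-1]
cv2.imwrite('pics/t0c.png',cv2.resize(cr,None,fx=4.4,fy=4.4,interpolation=cv2.INTER_CUBIC))
c2=load('scene0')
cr=c2['color'][180:260,190:290,::-1]
cv2.imwrite('pics/s0c.png',cv2.resize(cr,None,fx=6,fy=6,interpolation=cv2.INTER_CUBIC))
for u,v in((262,180),(360,186),(268,108),(362,115)): print(u,v,pt(c,u,v,plane=.11))
E
```

```text
262 180 [0.65307093 0.08251056 0.11      ]
360 186 [ 0.6600126  -0.24638894  0.11      ]
268 108 [0.9140376  0.08580086 0.11      ]
362 115 [ 0.91646831 -0.24182329  0.11      ]
```

View pics/t0c.png

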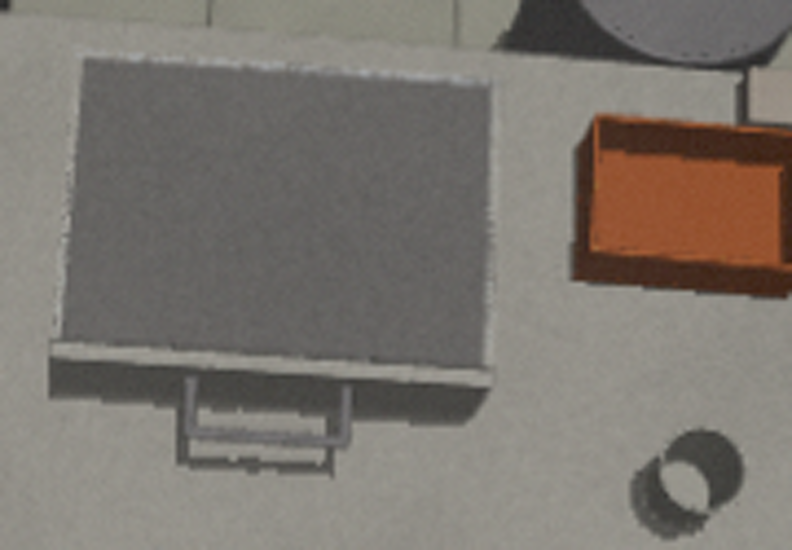

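View pics/s0c.png

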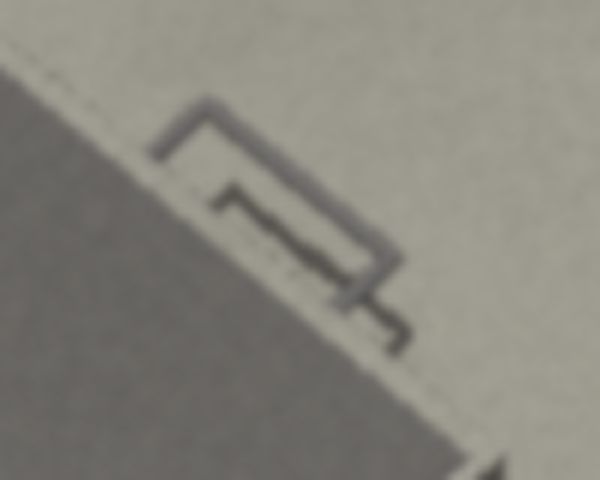

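The top crop shows the bar ends at about (188,432) and (345,442), which is full (292.5,193) to (328.2,195.3). The scene crop shows them at full (224.5,197) to (256.2,223).

```bash
python3 - <<'E'
from h import *
c=load('top0');s=load('scene0')
for P in (((292.3,192.9),(328.1,195.1)),((260.5+.5,173.7),(361,180.5))):
  z=.08 if P[0][0]>280 else .106
  a,b=[pt(c,*p,plane=z) for p in P]; print(a,b,(a+b)/2,np.linalg.norm(a-b),np.arctan2(*(b-a)[[0,1]]))
a,b=[pt(s,*p,plane=.08) for p in ((224.3,197),(256,223))];print(a,b,(a+b)/2,np.linalg.norm(a-b),np.arctan2(*(b-a)[[0,1]]))
E
```

```text
[ 0.62486771 -0.02216244  0.08      ] [ 0.62739502 -0.1437812   0.08      ] [ 0.62613137 -0.08297182  0.08      ] 0.12164501326597614 3.1208150547711617
[0.6758743  0.08813866 0.106     ] [ 0.6806372  -0.24941729  0.106     ] [ 0.67825575 -0.08063932  0.106     ] 0.33758954635290384 3.1274836136997717
[ 0.62498798 -0.14161424  0.08      ] [ 0.62414311 -0.01844051  0.08      ] [ 0.62456554 -0.08002737  0.08      ] 0.12317662357037952 -0.006859123075654001
```

```bash
python3 -m inch '[{"x":37,"y":43,"az":0.11},{"x":66,"y":76,"az":0.2},{"x":95,"y":110,"az":0.3},{"x":120,"y":140,"az":0.4},{"x":145,"y":170,"az":0.5},{"x":170,"y":200,"az":0.6},{"x":195,"y":228,"az":0.7},{"x":220,"y":257,"az":0.8},{"x":245,"y":286,"az":0.9},{"x":270,"y":315,"az":1.0},{"x":295,"y":344,"az":1.1},{"x":320,"y":373,"az":1.2}]' 143 30; python3 -m inch '[{"x":25,"y":28,"az":0.092},{"x":50,"y":57,"az":0.092},{"x":75,"y":86,"az":0.092},{"x":100,"y":115,"az":0.092},{"x":124,"y":143,"az":0.092},{"x":124,"y":143,"az":0.092},{"x":124,"y":143,"az":0.092}]'
python3 - <<'E'
from h import *
snap('wrist','w1');snap('scene','s1');print(state())
E
```

```text
{'time': 0.25, 'q': array([-7.86366690e+01,  2.82962857e+01,  7.71072617e+01,  6.65295718e-04,
        7.46284549e+01, -5.47254296e+00]), 'dq': array([-0.01570786, -0.20091641, -0.03380072,  0.02116232,  0.01971522,
        0.05867474]), 'tau': array([-2.38346991e-03, -8.78056526e+01, -3.81669939e+01,  7.06433225e-02,
        5.02069609e-02, -5.36239111e-05]), 'ee_pos': array([ 0.18098379, -0.59804131,  0.20785766]), 'eef_rot': array([[ 9.57139237e-01,  2.89628160e-01, -9.90734957e-05],
       [ 2.89628170e-01, -9.57139081e-01,  5.49802889e-04],
       [ 6.44112844e-05, -5.54932393e-04, -9.99999844e-01]]), 'force': array([-0.13994326,  0.1178048 ,  0.0554132 ]), 'wrist_torque': array([-0.0072808 ,  0.02763632,  0.05556476]), 'grip_width': 0.09096456954055297}validation failed for argument at $[0]...
validation failed for argument at $[0]...
```

View pics/w1.png

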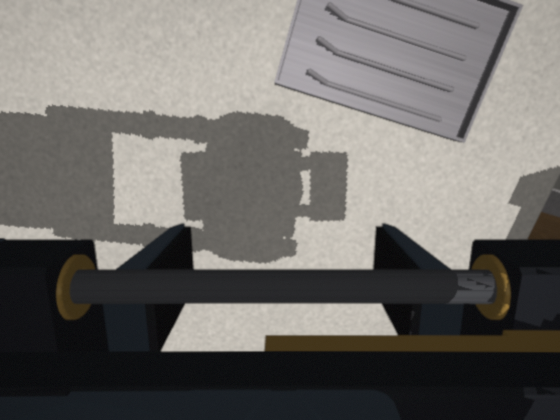

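View pics/s1.png

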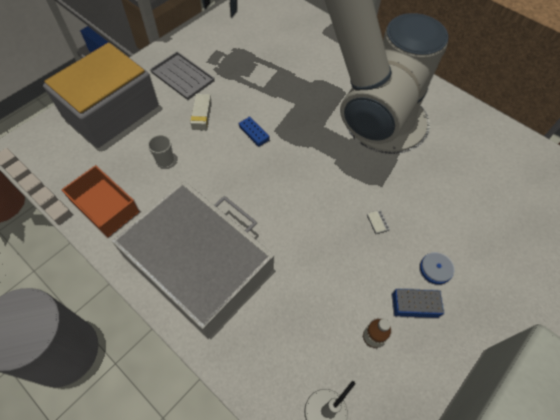

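Both calls were refused and nothing moved. The rows probably need all six keys, so I'll retype them in full.

```bash
python3 -m inch '[{"x":100,"y":115,"z":0,"ax":0,"ay":0,"az":0.11},{"x":100,"y":115,"z":0,"ax":0,"ay":0,"az":0.22},{"x":100,"y":115,"z":0,"ax":0,"ay":0,"az":0.33},{"x":200,"y":232,"z":0,"ax":0,"ay":0,"az":0.44},{"x":200,"y":232,"z":0,"ax":0,"ay":0,"az":0.55},{"x":200,"y":232,"z":0,"ax":0,"ay":0,"az":0.66},{"x":200,"y":232,"z":0,"ax":0,"ay":0,"az":0.77},{"x":320,"y":373,"z":0,"ax":0,"ay":0,"az":0.88},{"x":320,"y":373,"z":0,"ax":0,"ay":0,"az":0.99},{"x":320,"y":373,"z":0,"ax":0,"ay":0,"az":1.1},{"x":320,"y":373,"z":0,"ax":0,"ay":0,"az":1.2},{"x":320,"y":373,"z":0,"ax":0,"ay":0,"az":1.292}]' 143 30
```

```text
time: 1.25
ee_pos: [0.5025, -0.2227, 0.2082]
eef_rot: [[-0.021, 1.0, 0.0], [1.0, 0.021, 0.0], [0.0, 0.0, -1.0]]
force: [1.0, -1.0, -0.3]
grip_width: 0.0404
```

```bash
python3 -m inch '[{"x":25,"y":28,"z":0,"ax":0,"ay":0,"az":0},{"x":50,"y":57,"z":0,"ax":0,"ay":0,"az":0},{"x":75,"y":86,"z":0,"ax":0,"ay":0,"az":0},{"x":100,"y":115,"z":0,"ax":0,"ay":0,"az":0},{"x":123,"y":141,"z":0,"ax":0,"ay":0,"az":0},{"x":123,"y":141,"z":0,"ax":0,"ay":0,"az":0},{"x":123,"y":141,"z":0,"ax":0,"ay":0,"az":0}]'
python3 - <<'E'
from h import *
snap('wrist','w2');snap('scene','s2');print(state()['ee_pos'])
E
```

```text
time: 1.83
ee_pos: [0.6247, -0.0827, 0.2077]
eef_rot: [[-0.018, 1.0, -0.0], [1.0, 0.018, 0.0], [0.0, -0.0, -1.0]]
force: [-0.2, -0.4, 0.0]
grip_width: 0.0398
[ 0.62355009 -0.08446309  0.20789637]
```

View pics/w2.png

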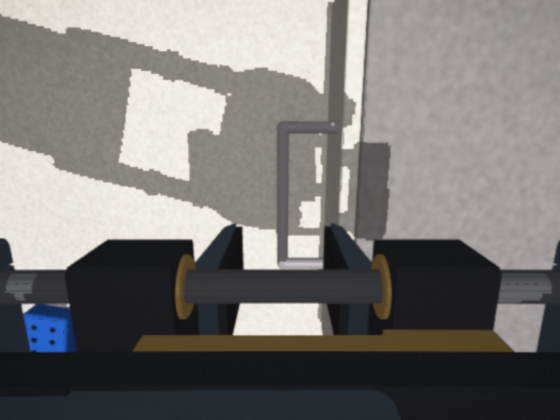

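The wrist view shows the bar running from (283,127) to (283,263), between the fingertips at 237 and 328.

```bash
python3 - <<'E'
from h import *
c=load('w2')
a=pt(c,283,127,plane=.08);b=pt(c,283,263,plane=.08);print(a,b,(a+b)/2,np.linalg.norm(a-b)); print(c['range_z'][196,283],pt(c,283,196))
for v in(60,180,): print(pt(c,368,v,plane=.11))
E
```

```text
[ 0.62365944 -0.02302551  0.08      ] [ 0.62577105 -0.14317189  0.08      ] [ 0.62471525 -0.0830987   0.08      ] 0.12016493822962787
0.30743024 [ 0.62467126 -0.0804987   0.08293609]
[0.68310451 0.025076   0.11      ]
[ 0.68969294 -0.06086482  0.11      ]
```

```bash
python3 -m inch '[{"x":0.5,"y":0,"z":-25,"ax":0,"ay":0,"az":0},{"x":0.5,"y":0,"z":-50,"ax":0,"ay":0,"az":0},{"x":0.5,"y":0,"z":-75,"ax":0,"ay":0,"az":0},{"x":0.5,"y":0,"z":-100,"ax":0,"ay":0,"az":0},{"x":0.5,"y":0,"z":-115,"ax":0,"ay":0,"az":0},{"x":0.5,"y":0,"z":-128,"ax":0,"ay":0,"az":0},{"x":0.5,"y":0,"z":-128,"ax":0,"ay":0,"az":0},{"x":0.5,"y":0,"z":-128,"ax":0,"ay":0,"az":0}]'
python3 -m inch '[{"x":0,"y":0,"z":0,"ax":0,"ay":0,"az":0},{"x":0,"y":0,"z":0,"ax":0,"ay":0,"az":0},{"x":0,"y":0,"z":0,"ax":0,"ay":0,"az":0},{"x":0,"y":0,"z":0,"ax":0,"ay":0,"az":0},{"x":0,"y":0,"z":0,"ax":0,"ay":0,"az":0},{"x":0,"y":0,"z":0,"ax":0,"ay":0,"az":0}]' 255 30
```

```text
time: 2.6
ee_pos: [0.6237, -0.0851, 0.0801]
eef_rot: [[-0.014, 1.0, -0.001], [1.0, 0.014, 0.0], [0.0, -0.001, -1.0]]
force: [0.9, -0.3, -0.3]
grip_width: 0.0399
time: 3.1
ee_pos: [0.6246, -0.0842, 0.0804]
eef_rot: [[-0.015, 1.0, 0.0], [1.0, 0.015, -0.0], [-0.0, 0.0, -1.0]]
force: [0.3, 0.0, 0.7]
grip_width: 0.0027
```

```bash
python3 - <<'E'
from h import *
snap('wrist','w3');c=snap('scene','s3')
cv2.imwrite('pics/s3c.png',cv2.resize(c['color'][130:300,150:350,::-1],None,fx=4,fy=3.5,interpolation=cv2.INTER_CUBIC))
print(state()['grip_width'],state()['force'])
E
```

```text
0.0005939918611639247 [0.05714803 0.65906334 0.72939599]
```

View pics/w3.png

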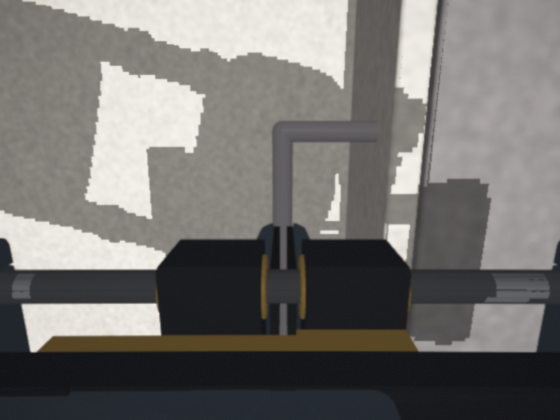

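View pics/s3c.png

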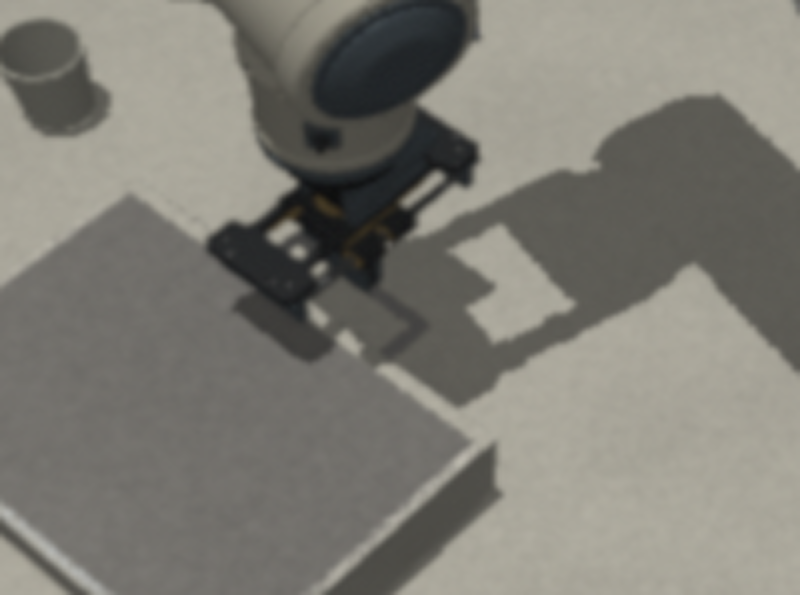

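The wrist view shows the bar (273–293, 130–230) running in between the nearly shut fingers at (283,240). The width reads about 0 though, so I'll test with a small pull along -x.

```bash
python3 -m inch '[{"x":-4,"y":0,"z":0,"ax":0,"ay":0,"az":0},{"x":-8,"y":0,"z":0,"ax":0,"ay":0,"az":0},{"x":-12,"y":0,"z":0,"ax":0,"ay":0,"az":0},{"x":-16,"y":0,"z":0,"ax":0,"ay":0,"az":0},{"x":-20,"y":0,"z":0,"ax":0,"ay":0,"az":0}]'
python3 - <<'E'
from h import *
snap('wrist','w4')
print(state()['grip_width'],state()['force'])
E
```

```text
time: 3.62
ee_pos: [0.6039, -0.0842, 0.0801]
eef_rot: [[-0.015, 1.0, -0.0], [1.0, 0.015, 0.0], [0.0, -0.0, -1.0]]
force: [0.8, -0.2, 0.3]
grip_width: 0.0004
0.0003638478047217581 [ 0.2463377  -0.33732865  0.87670631]
```

View pics/w4.png

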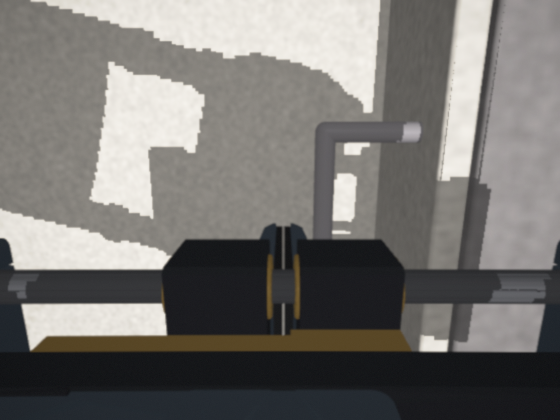

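The bar stayed put, now at x≈323 px, so the fingers aren't around it. I'll measure the bar and fingertip heights before trying again.

```bash
python3 - <<'E'
from h import *
c=load('w4');print(c['ee'])
for u,v in((323,150),(323,200),(323,225),(370,132),(250,60),(225,180),(460,60)): print(u,v,pt(c,u,v),c['range_z'][v,u])
for u,v in((272,240),(292,240),(268,228),(298,228),(268,246)): print('finger',u,v,pt(c,u,v),c['range_z'][v,u])
print(c['tool_from_camera'],c['intrinsics'],c['dist'])
T=c['tool_from_camera']
# predicted tip pixel
for p in ((0,0,.017),(0,0,0),(0,0,-.002),(.016,0,.017),(-.016,0,.017)):
  q=np.linalg.inv(T)@np.r_[p,1]; print(p,q[:3],cv2.projectPoints(q[None,:3],np.zeros(3),np.zeros(3),c['intrinsics'],c['dist'])[0].ravel())
s=load('s3')
for z in (.063,.08): print(cv2.projectPoints(np.array([[.6246,-.0842,z]]),cv2.Rodrigues(s['R'])[0],s['t'],s['intrinsics'],s['dist'])[0].ravel())
E
```

```text
[ 0.60391831 -0.08419593  0.08013248]
323 150 [ 0.6221312  -0.03138645  0.08419434] 0.17024164
323 200 [ 0.62314947 -0.05563243  0.08425979] 0.17608565
323 225 [ 0.62361795 -0.06823511  0.08482359] 0.17860927
370 132 [ 0.64362583 -0.02273482  0.08458691] 0.16781788
250 60 [ 5.80469512e-01  1.97558614e-02 -1.98657361e-04] 0.23951545
225 180 [ 0.56158175 -0.06144699 -0.00166028] 0.26065174
460 60 [0.67182484 0.00594802 0.10484557] 0.14126804
finger 272 240 [ 0.59905375 -0.06747137  0.11050225] 0.1534448
finger 292 240 [ 0.60759208 -0.06740073  0.11033637] 0.15361385
finger 268 228 [ 0.596692   -0.06716287  0.09451335] 0.16887014
finger 298 228 [ 0.61085985 -0.06747814  0.0928273 ] 0.17062429
finger 268 246 [ 0.59980832 -0.04705576  0.173141  ] 0.08772264
[[-1.64114550e-04 -9.69886447e-01 -2.43557495e-01  6.77451590e-02]
 [ 9.99999852e-01 -3.30017999e-05 -5.42403871e-04  1.16160898e-04]
 [ 5.18032327e-04 -2.43557548e-01  9.69886309e-01 -1.75780926e-01]
 [ 0.00000000e+00  0.00000000e+00  0.00000000e+00  1.00000000e+00]] [[359.55301548   0.         282.89687122]
 [  0.         359.55301548 207.19432461]
 [  0.           0.           1.        ]] [0.01339863 0.         0.         0.         0.        ]
(0, 0, 0.017) [-5.17616315e-06  1.87518658e-02  2.03475485e-01] [282.8877236  240.33373269]
(0, 0, 0) [-1.39827127e-05  2.28923441e-02  1.86987418e-01] [282.86997884 251.22223001]
(0, 0, -0.002) [-1.50187774e-05  2.33794592e-02  1.85047645e-01] [282.86768305 252.631017  ]
(0.016, 0, 0.017) [-7.80199596e-06  3.23368263e-03  1.99578565e-01] [282.8828154  213.02002252]
(-0.016, 0, 0.017) [-2.55033035e-06  3.42700489e-02  2.07372405e-01] [282.89244771 266.63525307]
[239.16929096 211.89206594]
[238.81824527 208.90919494]
```

```bash
python3 - <<'E'
from h import *
c=load('w4')
for u in (268,272,277,289,294):
  print(u,[(v,np.round(pt(c,u,v)*1000).astype(int).tolist()) for v in range(220,242,3)])
c=load('w2');print(c['ee'])
for u in (232,236,240,326,330,334):
  print(u,[(v,np.round(pt(c,u,v)*1000).astype(int).tolist()) for v in range(216,250,4)])
cv2.imwrite('pics/w4c.png',cv2.resize(load('w4')['color'][190:350,200:370,::-1],None,fx=4,fy=3.7,interpolation=cv2.INTER_CUBIC))
E
```

```text
268 [(220, [593, -91, 0]), (223, [593, -93, -1]), (226, [596, -68, 90]), (229, [597, -67, 95]), (232, [597, -67, 101]), (235, [597, -68, 103]), (238, [597, -68, 108]), (241, [600, -48, 168])]
272 [(220, [596, -91, -1]), (223, [596, -93, -1]), (226, [598, -68, 90]), (229, [599, -67, 96]), (232, [599, -68, 99]), (235, [599, -68, 103]), (238, [599, -67, 108]), (241, [599, -67, 112])]
277 [(220, [600, -90, 1]), (223, [600, -93, -1]), (226, [601, -69, 86]), (229, [601, -69, 91]), (232, [601, -69, 94]), (235, [601, -69, 99]), (238, [601, -69, 103]), (241, [601, -69, 107])]
289 [(220, [609, -91, -1]), (223, [609, -93, 0]), (226, [607, -69, 85]), (229, [607, -69, 90]), (232, [607, -69, 94]), (235, [607, -69, 99]), (238, [606, -69, 104]), (241, [606, -69, 107])]
294 [(220, [612, -91, -1]), (223, [612, -93, -1]), (226, [609, -67, 90]), (229, [609, -67, 95]), (232, [609, -67, 99]), (235, [609, -67, 104]), (238, [609, -67, 108]), (241, [608, -67, 112])]
[ 0.62471383 -0.08266005  0.20765864]
232 [(216, [569, -123, -1]), (220, [569, -127, 0]), (224, [599, -66, 214]), (228, [600, -66, 221]), (232, 
[... 514 characters left out ...]
4, -74, 222]), (248, [604, -75, 224])]
326 [(216, [669, -112, 30]), (220, [669, -116, 32]), (224, [669, -120, 32]), (228, [645, -67, 216]), (232, [645, -67, 222]), (236, [644, -68, 225]), (240, [645, -70, 225]), (244, [645, -72, 225]), (248, [645, -73, 227])]
330 [(216, [669, -104, 60]), (220, [669, -107, 61]), (224, [648, -66, 214]), (228, [647, -67, 217]), (232, [646, -67, 223]), (236, [646, -67, 228]), (240, [645, -67, 233]), (244, [644, -67, 239]), (248, [645, -69, 239])]
334 [(216, [669, -97, 86]), (220, [669, -100, 85]), (224, [649, -65, 215]), (228, [649, -65, 221]), (232, [648, -66, 226]), (236, [648, -67, 229]), (240, [647, -67, 233]), (244, [646, -67, 239]), (248, [646, -67, 244])]
```

View pics/w4c.png

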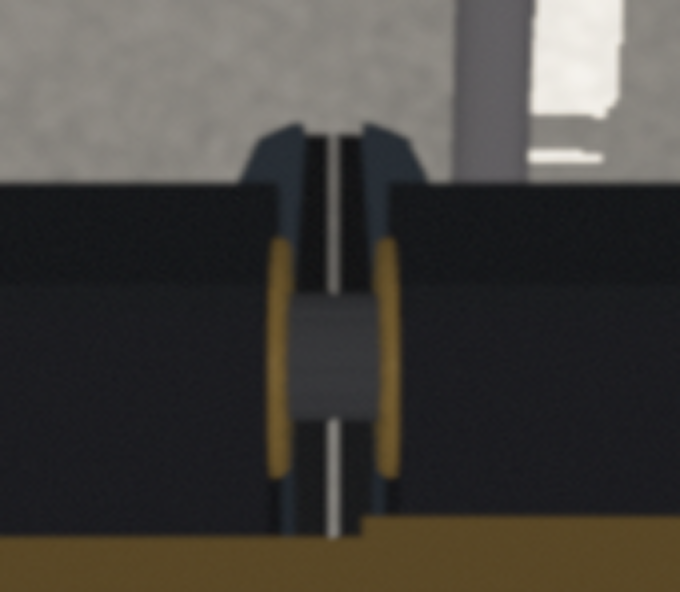

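The crop shows the shut fingertips at (283,226), at z≈0.086 with the TCP at 0.080. So the real tips are about 6 mm behind the reported TCP, not 17 mm ahead. That explains passing above the bar. I'll go about 22 mm lower than the nominal figure.

```bash
python3 -m inch '[{"x":0,"y":0,"z":15,"ax":0,"ay":0,"az":0},{"x":10,"y":1,"z":20,"ax":0,"ay":0,"az":0},{"x":20,"y":1,"z":20,"ax":0,"ay":0,"az":0},{"x":20,"y":1,"z":20,"ax":0,"ay":0,"az":0},{"x":20,"y":1,"z":20,"ax":0,"ay":0,"az":0},{"x":20,"y":1,"z":10,"ax":0,"ay":0,"az":0},{"x":20,"y":1,"z":0,"ax":0,"ay":0,"az":0},{"x":20,"y":1,"z":-11,"ax":0,"ay":0,"az":0},{"x":20,"y":1,"z":-22,"ax":0,"ay":0,"az":0},{"x":20,"y":1,"z":-22,"ax":0,"ay":0,"az":0},{"x":20,"y":1,"z":-22,"ax":0,"ay":0,"az":0}]' 143 30
python3 -m inch '[{"x":0,"y":0,"z":0,"ax":0,"ay":0,"az":0},{"x":0,"y":0,"z":0,"ax":0,"ay":0,"az":0},{"x":0,"y":0,"z":0,"ax":0,"ay":0,"az":0},{"x":0,"y":0,"z":0,"ax":0,"ay":0,"az":0},{"x":0,"y":0,"z":0,"ax":0,"ay":0,"az":0},{"x":0,"y":0,"z":0,"ax":0,"ay":0,"az":0}]' 255 30
```

```text
time: 4.58
ee_pos: [0.6237, -0.0831, 0.057]
eef_rot: [[-0.015, 1.0, -0.002], [1.0, 0.015, 0.0], [0.0, -0.002, -1.0]]
force: [0.7, -0.1, 0.3]
grip_width: 0.0402
time: 5.08
ee_pos: [0.6241, -0.0833, 0.0584]
eef_rot: [[-0.015, 1.0, -0.0], [1.0, 0.015, -0.0], [-0.0, -0.0, -1.0]]
force: [-2.5, 0.2, 4.5]
grip_width: 0.009
```

The bar is gripped, so I'll pull now.

```bash
python3 -m inch '[{"x":-5,"y":0,"z":0,"ax":0,"ay":0,"az":0},{"x":-14,"y":0,"z":0,"ax":0,"ay":0,"az":0},{"x":-24,"y":0,"z":0,"ax":0,"ay":0,"az":0},{"x":-34,"y":-0.5,"z":0,"ax":0,"ay":0,"az":0},{"x":-44,"y":-0.6,"z":0,"ax":0,"ay":0,"az":0},{"x":-54,"y":-0.8,"z":0,"ax":0,"ay":0,"az":0},{"x":-64,"y":-1,"z":0,"ax":0,"ay":0,"az":0},{"x":-74,"y":-1.2,"z":0,"ax":0,"ay":0,"az":0},{"x":-84,"y":-1.3,"z":0,"ax":0,"ay":0,"az":0},{"x":-94,"y":-1.5,"z":0,"ax":0,"ay":0,"az":0},{"x":-104,"y":-1.7,"z":0,"ax":0,"ay":0,"az":0},{"x":-114,"y":-1.8,"z":0,"ax":0,"ay":0,"az":0}]'
python3 -m inch '[{"x":-10,"y":-0.2,"z":0,"ax":0,"ay":0,"az":0},{"x":-20,"y":-0.3,"z":0,"ax":0,"ay":0,"az":0},{"x":-30,"y":-0.5,"z":0,"ax":0,"ay":0,"az":0},{"x":-40,"y":-0.6,"z":0,"ax":0,"ay":0,"az":0},{"x":-47,"y":-0.7,"z":0,"ax":0,"ay":0,"az":0},{"x":-52,"y":-0.8,"z":0,"ax":0,"ay":0,"az":0},{"x":-55,"y":-0.9,"z":0,"ax":0,"ay":0,"az":0},{"x":-55,"y":-0.9,"z":0,"ax":0,"ay":0,"az":0}]'
```

```text
time: 6.08
ee_pos: [0.5111, -0.0848, 0.0584]
eef_rot: [[-0.015, 1.0, 0.002], [1.0, 0.015, 0.0], [0.0, 0.002, -1.0]]
force: [5.8, 3.1, -3.2]
grip_width: 0.0092
time: 6.75
ee_pos: [0.4549, -0.0856, 0.0583]
eef_rot: [[-0.015, 1.0, -0.0], [1.0, 0.015, 0.0], [0.0, -0.0, -1.0]]
force: [-3.1, 4.4, 8.2]
grip_width: 0.0093
```

```bash
python3 -m inch '[{"x":-1,"y":0,"z":0,"ax":0,"ay":0,"az":0},{"x":-2,"y":0,"z":0,"ax":0,"ay":0,"az":0},{"x":-3,"y":0,"z":0,"ax":0,"ay":0,"az":0},{"x":-3,"y":0,"z":0,"ax":0,"ay":0,"az":0}]'
```

```text
time: 7.08
ee_pos: [0.4541, -0.0857, 0.0584]
eef_rot: [[-0.014, 1.0, 0.003], [1.0, 0.014, 0.0], [0.0, 0.003, -1.0]]
force: [9.5, 9.7, -3.1]
grip_width: 0.0092
```

```bash
python3 -m inch '[{"x":0,"y":0,"z":0,"ax":0,"ay":0,"az":0},{"x":2,"y":0,"z":0,"ax":0,"ay":0,"az":0},{"x":2,"y":0,"z":0,"ax":0,"ay":0,"az":0},{"x":2,"y":0,"z":0,"ax":0,"ay":0,"az":0},{"x":2,"y":0,"z":20,"ax":0,"ay":0,"az":0},{"x":2,"y":0,"z":50,"ax":0,"ay":0,"az":0},{"x":2,"y":0,"z":80,"ax":0,"ay":0,"az":0},{"x":2,"y":0,"z":110,"ax":0,"ay":0,"az":0},{"x":2,"y":0,"z":140,"ax":0,"ay":0,"az":0},{"x":2,"y":0,"z":165,"ax":0,"ay":0,"az":0},{"x":2,"y":0,"z":165,"ax":0,"ay":0,"az":0}]' 143
python3 - <<'E'
from h import *
snap('wrist','w5');snap('scene','s5')
c=snap('top','t5')
cv2.imwrite('pics/t5c.png',cv2.resize(c['color'][90:280,230:430,::-1],None,fx=4,fy=3.16,interpolation=cv2.INTER_CUBIC))
E
```

```text
time: 8.0
ee_pos: [0.4564, -0.0866, 0.2275]
eef_rot: [[-0.015, 1.0, 0.006], [1.0, 0.015, -0.002], [-0.002, 0.006, -1.0]]
force: [-0.1, -0.5, -0.1]
grip_width: 0.0398
```

View pics/w5.png

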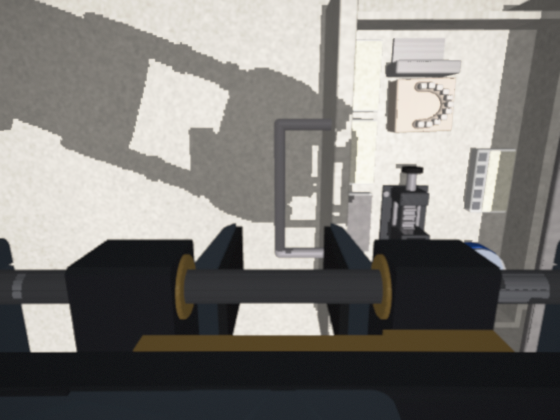

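View pics/s5.png

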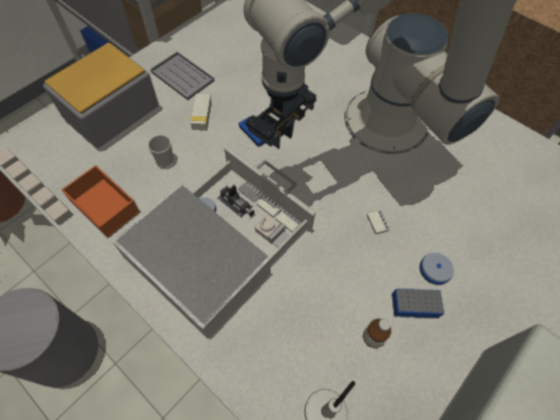

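View pics/t5c.png

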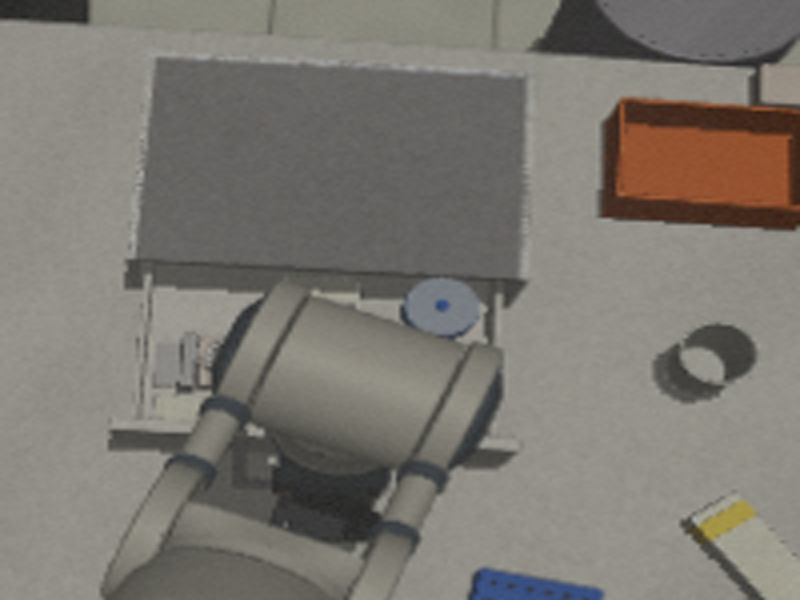

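The wrist view shows the drawer open: the model at (423,105), the jaw at (428,67), and the pad and rod around (410,172–230). The trigger is hidden behind the right finger. The scene view has the clamp at (237,200). I'll enlarge that.

```bash
python3 - <<'E'
from h import *
c=load('s5')
cv2.imwrite('pics/s5c.png',cv2.resize(c['color'][160:250,195:315,::-1],None,fx=6.6,fy=6.6,interpolation=cv2.INTER_CUBIC))
c=load('w5')
cv2.imwrite('pics/w5c.png',cv2.resize(c['color'][20:260,340:520,::-1],None,fx=2.5,fy=2.5,interpolation=cv2.INTER_CUBIC))
E
```

```text
(no output)
```

View pics/s5c.png

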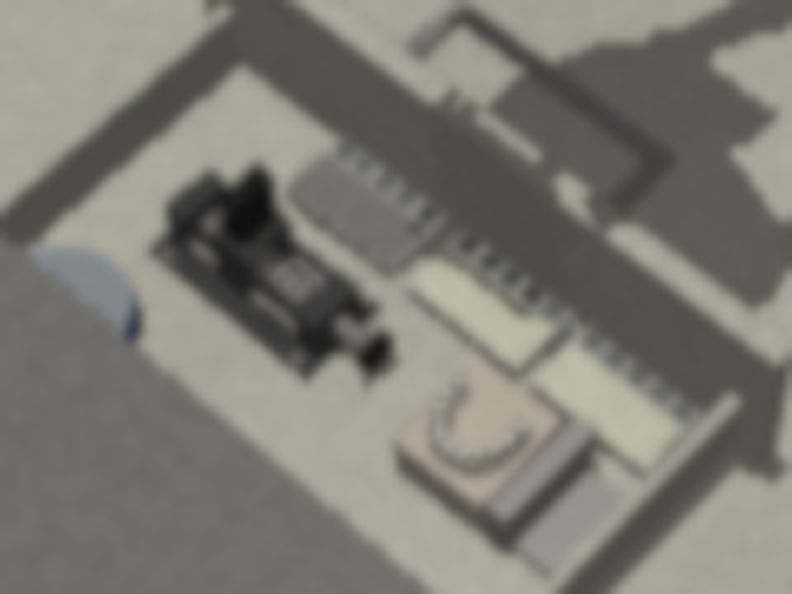

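View pics/w5c.png

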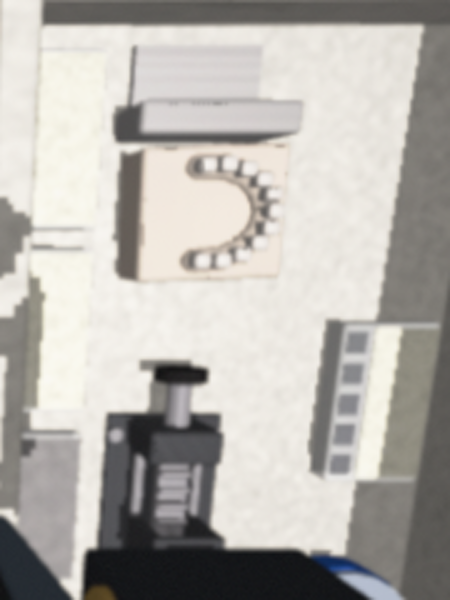

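The scene crop shows the black blade from about (245,230) up to its top at (258,172), which is full (234,186). The pad is at (375,355). In the wrist crop the pad face is at (180,368) and the model's near edge at (208,280).

```bash
python3 - <<'E'
from h import *
c=load('s5'); print('blade top',pt(c,233.9,186,plane=.094), pt(c,234,186),)
c=load('w5')
f=lambda u,v:(340+u/2.5-.3,20+v/2.5-.3)
print('pad',pt(c,*f(180,368),plane=.045),pt(c,*f(180,372)))
print('model edge',pt(c,*f(140,282),plane=.046),pt(c,*f(275,277),plane=.046))
print('anvil top edge',pt(c,*f(140,137),plane=.052),pt(c,*f(298,132),plane=.052))
print('body top', pt(c,*f(185,440)), pt(c,*f(160,500)))
# drawer position from handle
print(pt(c,*(279,124),plane=.08),pt(c,279,252,plane=.08))
E
```

```text
blade top [ 0.58609306 -0.14088767  0.094     ] [ 0.58616661 -0.14035015  0.09465373]
pad [ 0.58595306 -0.06598853  0.045     ] [ 0.58724871 -0.0680126   0.04193168]
model edge [ 0.56652065 -0.03252966  0.046     ] [ 0.6187323  -0.02997427  0.046     ]
anvil top edge [0.55970476 0.01986654 0.052     ] [0.61749897 0.0222754  0.052     ]
body top [ 0.58999668 -0.09478828  0.04773967] [ 0.58705733 -0.12390887  0.03467784]
[ 0.45298823 -0.02532898  0.08      ] [ 0.45444345 -0.14466308  0.08      ]
```

```bash
python3 -m inch '[{"x":20,"y":-10,"z":0,"ax":0,"ay":0,"az":-0.12},{"x":40,"y":-20,"z":0,"ax":0,"ay":0,"az":-0.24},{"x":60,"y":-30,"z":0,"ax":0,"ay":0,"az":-0.36},{"x":80,"y":-40,"z":0,"ax":0,"ay":0,"az":-0.48},{"x":80,"y":-50,"z":0,"ax":0,"ay":0,"az":-0.6},{"x":80,"y":-57,"z":0,"ax":0,"ay":0,"az":-0.72},{"x":80,"y":-57,"z":0,"ax":0,"ay":0,"az":-0.84},{"x":80,"y":-57,"z":0,"ax":0,"ay":0,"az":-0.96},{"x":80,"y":-57,"z":0,"ax":0,"ay":0,"az":-1.08},{"x":80,"y":-57,"z":0,"ax":0,"ay":0,"az":-1.2},{"x":80,"y":-57,"z":0,"ax":0,"ay":0,"az":-1.32},{"x":80,"y":-57,"z":0,"ax":0,"ay":0,"az":-1.44}]'
python3 -m inch '[{"x":0,"y":0,"z":0,"ax":0,"ay":0,"az":-0.12},{"x":0,"y":0,"z":0,"ax":0,"ay":0,"az":-0.131},{"x":0,"y":0,"z":0,"ax":0,"ay":0,"az":-0.131},{"x":0,"y":0,"z":0,"ax":0,"ay":0,"az":-0.131}]'
python3 - <<'E'
from h import *
snap('wrist','w6');snap('scene','s6')
E
```

```text
time: 9.15
ee_pos: [0.5336, -0.1426, 0.2212]
eef_rot: [[0.99, 0.139, -0.003], [0.139, -0.99, 0.001], [-0.003, -0.002, -1.0]]
force: [-0.0, 0.6, -0.4]
grip_width: 0.0401
time: 9.48
ee_pos: [0.5341, -0.1428, 0.2223]
eef_rot: [[1.0, 0.019, -0.001], [0.019, -1.0, 0.0], [-0.001, -0.001, -1.0]]
force: [0.3, 0.6, -0.0]
grip_width: 0.0401
```

View pics/w6.png

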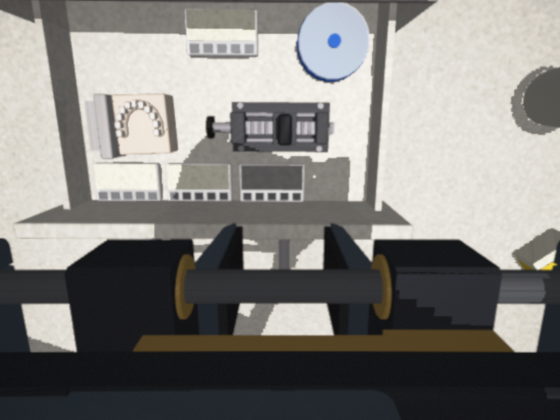

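The wrist view now shows the whole clamp: the jaw at (100,125), the model at (143,122), the pad at (211,126) and the blade at (285,126). I'll enlarge it.

```bash
python3 - <<'E'
from h import *
c=load('w6')
cv2.imwrite('pics/w6c.png',cv2.resize(c['color'][80:180,80:340,::-1],None,fx=3,fy=3,interpolation=cv2.INTER_CUBIC))
for v in range(108,150,4): print(v,[(u,np.round(pt(c,u,v)*1000).astype(int).tolist()) for u in (278,285,291)])
E
```

```text
108 [(278, [611, -137, 20]), (285, [611, -144, 19]), (291, [611, -150, 20])]
112 [(278, [607, -137, 18]), (285, [607, -144, 19]), (291, [607, -150, 19])]
116 [(278, [603, -138, 90]), (285, [603, -144, 92]), (291, [603, -149, 61])]
120 [(278, [600, -138, 93]), (285, [600, -144, 92]), (291, [600, -149, 91])]
124 [(278, [596, -138, 94]), (285, [596, -144, 94]), (291, [596, -149, 90])]
128 [(278, [593, -138, 92]), (285, [593, -144, 94]), (291, [593, -149, 91])]
132 [(278, [590, -138, 93]), (285, [590, -144, 94]), (291, [590, -149, 91])]
136 [(278, [587, -138, 92]), (285, [587, -144, 93]), (291, [587, -149, 90])]
140 [(278, [583, -138, 93]), (285, [583, -144, 93]), (291, [583, -149, 91])]
144 [(278, [580, -138, 91]), (285, [580, -144, 93]), (291, [578, -150, 60])]
148 [(278, [570, -137, 19]), (285, [571, -145, 19]), (291, [571, -151, 20])]
```

View pics/w6c.png

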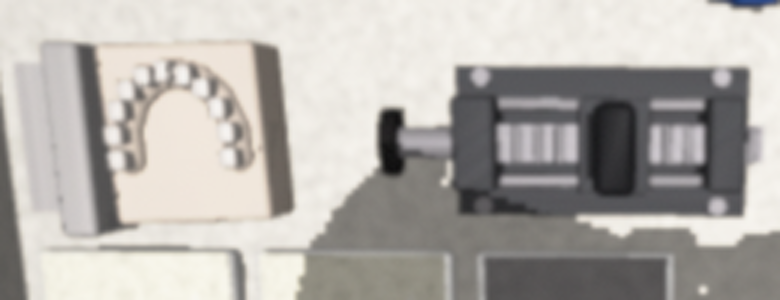

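Blade spans x 0.578–0.604 and y −0.138 to −0.150 with its top at 0.093, which matches the given sizes. I'll move over it and descend.

```bash
python3 -m inch '[{"x":20,"y":0,"z":0,"ax":0,"ay":0,"az":0},{"x":40,"y":-1,"z":0,"ax":0,"ay":0,"az":0},{"x":55.5,"y":-1,"z":0,"ax":0,"ay":0,"az":0},{"x":55.5,"y":-1,"z":-25,"ax":0,"ay":0,"az":0},{"x":55.5,"y":-1,"z":-50,"ax":0,"ay":0,"az":0},{"x":55.5,"y":-1,"z":-75,"ax":0,"ay":0,"az":0},{"x":55.5,"y":-1,"z":-95,"ax":0,"ay":0,"az":0},{"x":55.5,"y":-1,"z":-95,"ax":0,"ay":0,"az":0},{"x":55.5,"y":-1,"z":-95,"ax":0,"ay":0,"az":0}]'
python3 - <<'E'
from h import *
c=snap('wrist','w7');snap('scene','s7');print(c['range_z'][270,283])
E
```

```text
time: 10.33
ee_pos: [0.5896, -0.1438, 0.1277]
eef_rot: [[1.0, 0.016, -0.002], [0.016, -1.0, 0.001], [-0.002, -0.001, -1.0]]
force: [-0.3, 0.9, 0.4]
grip_width: 0.0405
0.083972625
```

View pics/w7.png

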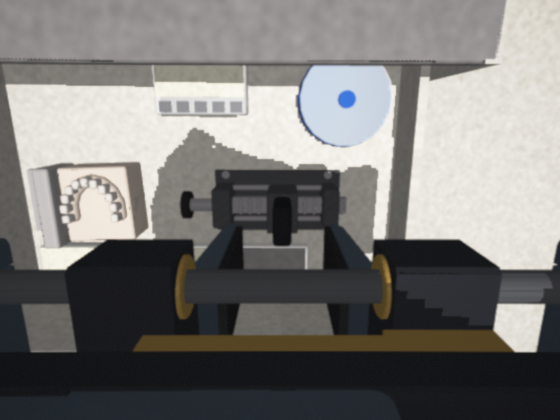

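The blade is at (282,198–243), centred between the jaws.

```bash
python3 - <<'E'
from h import *
c=load('w7');print(c['ee'])
for v in range(192,256,4): print(v,np.round(pt(c,282,v)*1000).astype(int))
E
```

```text
[ 0.58955861 -0.14375817  0.12771132]
192 [ 606 -143   54]
196 [ 605 -143   60]
200 [ 605 -143   72]
204 [ 605 -144   83]
208 [ 604 -144   91]
212 [ 602 -144   93]
216 [ 600 -144   94]
220 [ 597 -144   92]
224 [ 594 -144   93]
228 [ 592 -144   94]
232 [ 590 -144   94]
236 [ 587 -144   93]
240 [ 584 -144   93]
244 [ 581 -144   93]
248 [ 553 -144   26]
252 [ 551 -144   28]
```

```bash
python3 -m inch '[{"x":2,"y":0,"z":-20,"ax":0,"ay":0,"az":0},{"x":2,"y":0,"z":-40,"ax":0,"ay":0,"az":0},{"x":2,"y":0,"z":-55,"ax":0,"ay":0,"az":0},{"x":2,"y":0,"z":-67,"ax":0,"ay":0,"az":0},{"x":2,"y":0,"z":-67,"ax":0,"ay":0,"az":0},{"x":2,"y":0,"z":-67,"ax":0,"ay":0,"az":0}]'
python3 -m inch '[{"x":0,"y":0,"z":0,"ax":0,"ay":0,"az":0},{"x":0,"y":0,"z":0,"ax":0,"ay":0,"az":0},{"x":0,"y":0,"z":0,"ax":0,"ay":0,"az":0},{"x":0,"y":0,"z":0,"ax":0,"ay":0,"az":0},{"x":0,"y":0,"z":0,"ax":0,"ay":0,"az":0},{"x":0,"y":0,"z":0,"ax":0,"ay":0,"az":0}]' 255 15
```

```text
time: 10.93
ee_pos: [0.5924, -0.1441, 0.0618]
eef_rot: [[1.0, 0.015, 0.001], [0.015, -1.0, -0.0], [0.001, 0.0, -1.0]]
force: [0.2, -0.2, 0.8]
grip_width: 0.0398
time: 11.43
ee_pos: [0.5923, -0.1431, 0.0617]
eef_rot: [[1.0, 0.015, 0.001], [0.015, -1.0, 0.001], [0.001, -0.001, -1.0]]
force: [0.3, 7.5, 7.1]
grip_width: 0.012
```

```bash
python3 -m inch '[{"x":0,"y":3,"z":0,"ax":0,"ay":0,"az":0},{"x":0,"y":6,"z":0,"ax":0,"ay":0,"az":0},{"x":0,"y":9,"z":0,"ax":0,"ay":0,"az":0},{"x":-0.2,"y":12,"z":0,"ax":0,"ay":0,"az":0},{"x":-0.2,"y":15,"z":0,"ax":0,"ay":0,"az":0},{"x":-0.3,"y":18,"z":0,"ax":0,"ay":0,"az":0},{"x":-0.3,"y":21,"z":0,"ax":0,"ay":0,"az":0},{"x":-0.3,"y":21,"z":0,"ax":0,"ay":0,"az":0}]'
python3 - <<'E'
from h import *
snap('wrist','w8');c=snap('scene','s8');print(state()['force'],state()['ee_pos'])
cv2.imwrite('pics/s8c.png',cv2.resize(c['color'][160:250,195:315,::-1],None,fx=6.6,fy=6.6,interpolation=cv2.INTER_CUBIC))
E
```

```text
time: 12.1
ee_pos: [0.592, -0.1233, 0.0617]
eef_rot: [[1.0, 0.015, 0.001], [0.015, -1.0, -0.001], [0.001, 0.001, -1.0]]
force: [-1.9, -6.2, 5.0]
grip_width: 0.0117
[-0.63964025 -5.97536982  5.49229133] [ 0.59204305 -0.12355468  0.06168475]
```

View pics/w8.png

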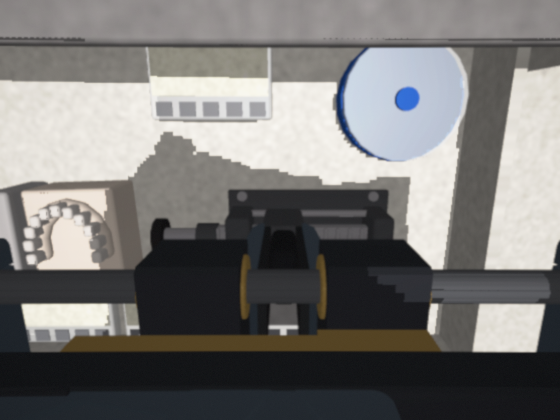

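View pics/s8c.png

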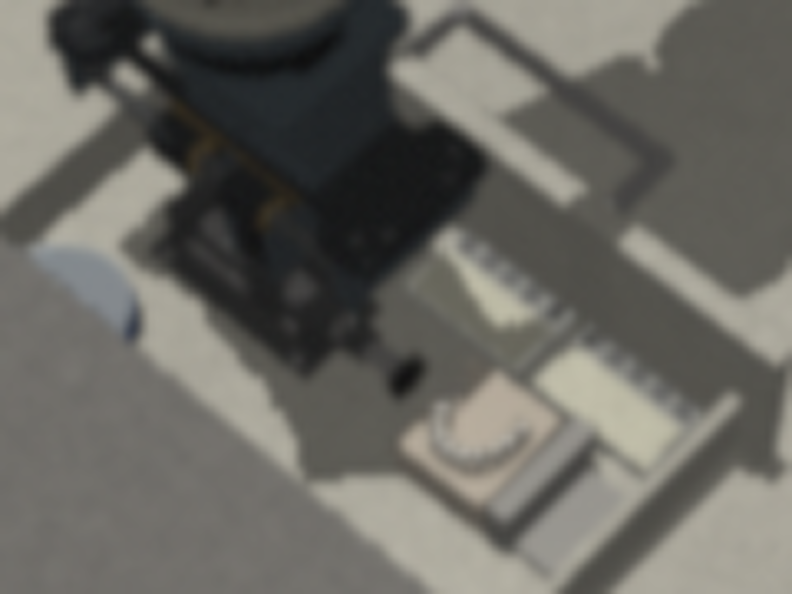

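The wrist view shows the pad at (160,236), advanced, and the model's near face at about (130,235). The rod responds to the trigger.

```bash
cat >> h.py <<'E'
def gap(fn,a,b):
    c=load(fn)
    cv2.imwrite('pics/'+fn+'g.png',cv2.resize(c['color'][165:290,0:220,::-1],None,fx=3.6,fy=3.6,interpolation=cv2.INTER_CUBIC))
E
python3 - <<'E'
from h import *
gap('w8',0,0)
c=load('w8')
print('pad',pt(c,152,222,plane=.045), 'model top edge',pt(c,106,190,plane=.046),'edge near bottom?',pt(c,134,190,plane=.017))
c=load('w7');print('pad before',pt(c,182,193,plane=.045))
E
```

```text
pad [ 0.60251932 -0.05092654  0.045     ] model top edge [ 0.62052373 -0.02785953  0.046     ] edge near bottom? [ 0.61473246 -0.03082056  0.017     ]
pad before [ 0.60233622 -0.07003321  0.045     ]
```

View pics/w8g.png

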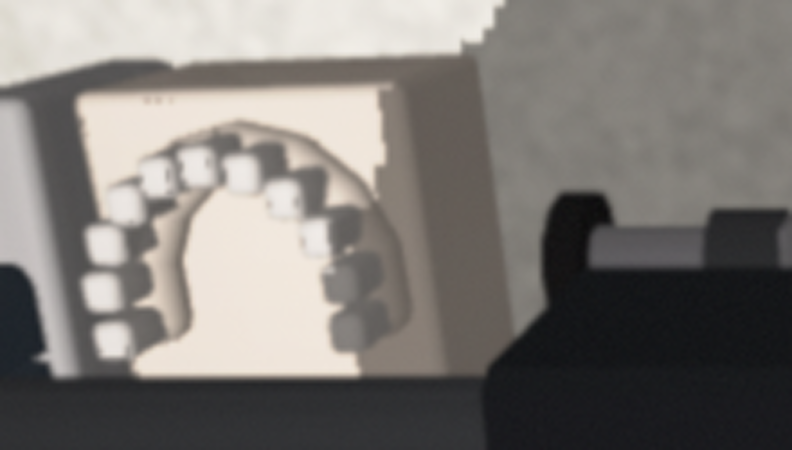

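```bash
python3 -m inch '[{"x":0,"y":-4,"z":0,"ax":0,"ay":0,"az":0},{"x":0,"y":-8,"z":0,"ax":0,"ay":0,"az":0},{"x":0,"y":-12,"z":0,"ax":0,"ay":0,"az":0},{"x":0.2,"y":-16,"z":0,"ax":0,"ay":0,"az":0},{"x":0.3,"y":-20,"z":0,"ax":0,"ay":0,"az":0},{"x":0.3,"y":-21,"z":0,"ax":0,"ay":0,"az":0},{"x":0.3,"y":-21,"z":0,"ax":0,"ay":0,"az":0}]'
python3 -m inch '[{"x":0,"y":3,"z":0,"ax":0,"ay":0,"az":0},{"x":0,"y":6,"z":0,"ax":0,"ay":0,"az":0},{"x":0,"y":9,"z":0,"ax":0,"ay":0,"az":0},{"x":-0.2,"y":12,"z":0,"ax":0,"ay":0,"az":0},{"x":-0.2,"y":15,"z":0,"ax":0,"ay":0,"az":0},{"x":-0.2,"y":15,"z":0,"ax":0,"ay":0,"az":0}]'
python3 - <<'E'
from h import *
snap('wrist','w9');gap('w9',0,0);print(state()['force'])
E
```

```text
time: 12.78
ee_pos: [0.5923, -0.1431, 0.0617]
eef_rot: [[1.0, 0.014, 0.001], [0.014, -1.0, 0.001], [0.001, -0.001, -1.0]]
force: [0.1, 7.5, 8.6]
grip_width: 0.0122
time: 13.28
ee_pos: [0.5921, -0.1292, 0.0617]
eef_rot: [[1.0, 0.015, 0.001], [0.015, -1.0, -0.001], [0.001, 0.001, -1.0]]
force: [-2.0, -4.6, 5.7]
grip_width: 0.0118
[-1.4092125  -3.49145448  6.78436503]
```

View pics/w9g.png

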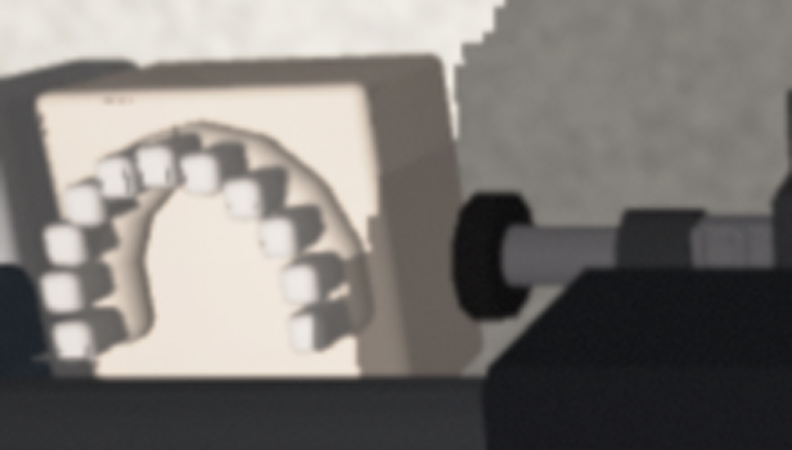

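The pad (face edge at crop 455,255) is closing on the model face.

```bash
python3 - <<'E'
from h import *
c=load('w9')
print('pad top',pt(c,465/3.6-.4,165+196/3.6,plane=.045), 'model top edge',pt(c,375/3.6,165+180/3.6,plane=.046),pt(c,465/3.6,165+220/3.6,plane=.016))
E
```

```text
pad top [ 0.60390509 -0.04404196  0.045     ] model top edge [ 0.60655328 -0.03124467  0.046     ] [ 0.59090376 -0.03113687  0.016     ]
```

```bash
python3 -m inch '[{"x":0,"y":3,"z":0,"ax":0,"ay":0,"az":0},{"x":0,"y":6,"z":0,"ax":0,"ay":0,"az":0},{"x":0,"y":7,"z":0,"ax":0,"ay":0,"az":0},{"x":0,"y":7,"z":0,"ax":0,"ay":0,"az":0}]'
python3 -m inch '[{"x":0,"y":-4,"z":0,"ax":0,"ay":0,"az":0},{"x":0,"y":-8,"z":0,"ax":0,"ay":0,"az":0},{"x":0,"y":-12,"z":0,"ax":0,"ay":0,"az":0},{"x":0.2,"y":-16,"z":0,"ax":0,"ay":0,"az":0},{"x":0.3,"y":-20,"z":0,"ax":0,"ay":0,"az":0},{"x":0.3,"y":-22,"z":0,"ax":0,"ay":0,"az":0},{"x":0.3,"y":-22,"z":0,"ax":0,"ay":0,"az":0}]'
python3 -m inch '[{"x":0,"y":3,"z":0,"ax":0,"ay":0,"az":0},{"x":0,"y":6,"z":0,"ax":0,"ay":0,"az":0},{"x":0,"y":9,"z":0,"ax":0,"ay":0,"az":0},{"x":-0.2,"y":11,"z":0,"ax":0,"ay":0,"az":0},{"x":-0.2,"y":11,"z":0,"ax":0,"ay":0,"az":0}]'
python3 - <<'E'
from h import *
snap('wrist','w10');gap('w10',0,0);print(state()['force'])
E
```

```text
time: 13.67
ee_pos: [0.592, -0.1225, 0.0617]
eef_rot: [[1.0, 0.015, 0.001], [0.015, -1.0, -0.001], [0.001, 0.001, -1.0]]
force: [-1.7, -6.0, 6.8]
grip_width: 0.0118
time: 14.25
ee_pos: [0.5922, -0.1431, 0.0616]
eef_rot: [[1.0, 0.014, 0.0], [0.014, -1.0, 0.002], [0.0, -0.002, -1.0]]
force: [-0.3, 7.0, 8.8]
grip_width: 0.0119
time: 14.67
ee_pos: [0.5922, -0.1333, 0.0617]
eef_rot: [[1.0, 0.015, 0.001], [0.015, -1.0, -0.001], [0.001, 0.001, -1.0]]
force: [-1.7, -6.4, 6.3]
grip_width: 0.012
[-1.22131036 -4.60487815  6.10464275]
```

View pics/w10g.png

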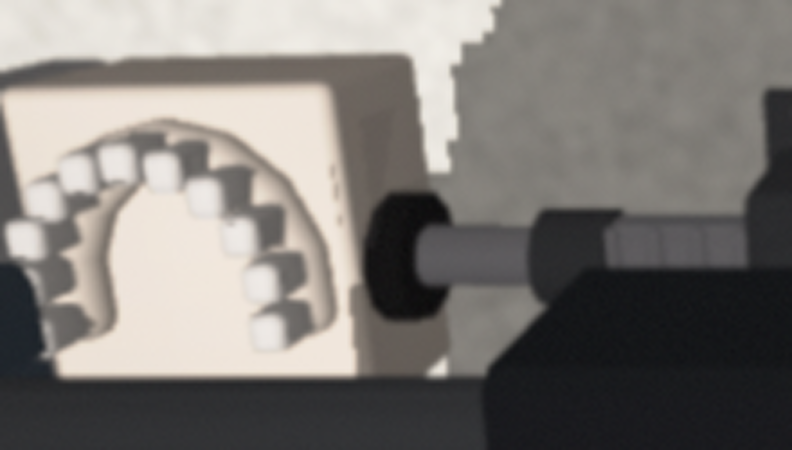

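The pad is about 4–5 mm from the model face (crop 375 vs 340). I'll go on in small steps and read the force after each.

```bash
python3 -m inch '[{"x":0,"y":2,"z":0,"ax":0,"ay":0,"az":0},{"x":0,"y":4,"z":0,"ax":0,"ay":0,"az":0},{"x":0,"y":4,"z":0,"ax":0,"ay":0,"az":0}]' | grep -E "ee_pos|force"
python3 -m inch '[{"x":0,"y":1.5,"z":0,"ax":0,"ay":0,"az":0},{"x":0,"y":3,"z":0,"ax":0,"ay":0,"az":0},{"x":0,"y":3,"z":0,"ax":0,"ay":0,"az":0}]'| grep -E "ee_pos|force"
python3 - <<'E'
from h import *
snap('wrist','w11');gap('w11',0,0);print(state()['force'])
E
```

```text
ee_pos: [0.5921, -0.1297, 0.0617]
force: [-2.3, -7.4, 5.3]
ee_pos: [0.5921, -0.1271, 0.0617]
force: [-3.1, -10.0, 5.2]
[-3.56901872 -9.83858714  6.73162341]
```

View pics/w11g.png

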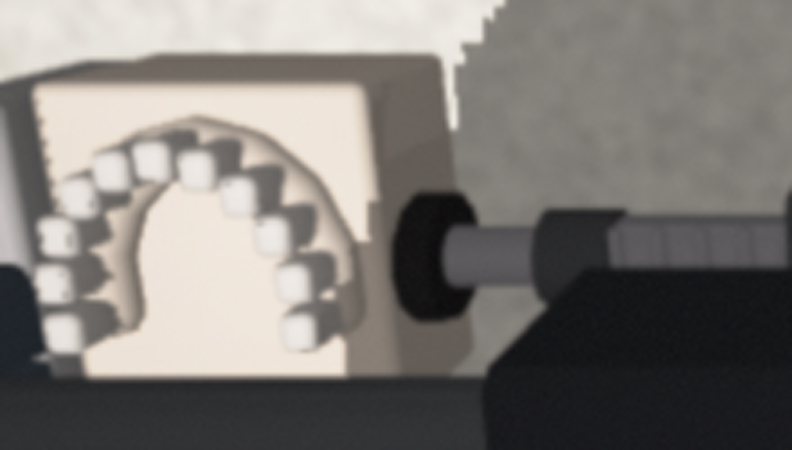

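The force has risen to about 10 N. The gap between pad and collar shrank from about 90 to 65 px, so the pad is pushed back roughly 3.5 mm. I'll go on about 3 mm.

```bash
python3 -m inch '[{"x":0,"y":1,"z":0,"ax":0,"ay":0,"az":0},{"x":0,"y":2,"z":0,"ax":0,"ay":0,"az":0},{"x":0,"y":2,"z":0,"ax":0,"ay":0,"az":0}]' | grep -E "ee_pos|force"
python3 -m inch '[{"x":0,"y":1,"z":0,"ax":0,"ay":0,"az":0},{"x":0,"y":1.5,"z":0,"ax":0,"ay":0,"az":0},{"x":0,"y":1.5,"z":0,"ax":0,"ay":0,"az":0}]'| grep -E "ee_pos|force"
python3 - <<'E'
from h import *
snap('wrist','w12');gap('w12',0,0);snap('scene','s12');print(state()['force'])
E
```

```text
ee_pos: [0.5921, -0.1254, 0.0617]
force: [-2.9, -12.6, 5.4]
ee_pos: [0.5921, -0.1242, 0.0616]
force: [-3.3, -14.8, 4.9]
[ -3.93840506 -15.40668738   5.11353277]
```

View pics/w12g.png

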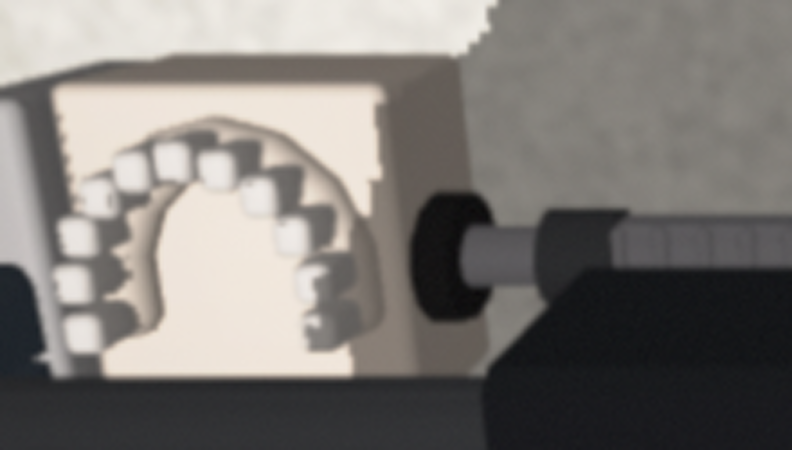

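The pad is visibly pushed back: the shank is down from 90 to 50 px, about 6 mm. Of the 15 N on the trigger, roughly 8–10 N is at the pad, and the model is against the jaw. I'll hold and check that it's steady.

```bash
python3 -m inch '[{"x":0,"y":0,"z":0,"ax":0,"ay":0,"az":0},{"x":0,"y":0,"z":0,"ax":0,"ay":0,"az":0},{"x":0,"y":0,"z":0,"ax":0,"ay":0,"az":0},{"x":0,"y":0,"z":0,"ax":0,"ay":0,"az":0},{"x":0,"y":0,"z":0,"ax":0,"ay":0,"az":0},{"x":0,"y":0,"z":0,"ax":0,"ay":0,"az":0},{"x":0,"y":0,"z":0,"ax":0,"ay":0,"az":0},{"x":0,"y":0,"z":0,"ax":0,"ay":0,"az":0},{"x":0,"y":0,"z":0,"ax":0,"ay":0,"az":0},{"x":0,"y":0,"z":0,"ax":0,"ay":0,"az":0}]'
python3 - <<'E'
from h import *
snap('wrist','w13');c=snap('scene','s13');a=load('w12')['color'].astype(int);b=load('w13')['color'].astype(int)
print(abs(a-b).max(2)[170:260,0:160].mean(), state()['force'])
cv2.imwrite('pics/s13c.png',cv2.resize(c['color'][110:300,145:345,::-1],None,fx=3.9,fy=3.1,interpolation=cv2.INTER_CUBIC))
E
```

```text
time: 16.7
ee_pos: [0.5921, -0.1242, 0.0617]
eef_rot: [[1.0, 0.015, 0.001], [0.015, -1.0, -0.002], [0.001, 0.003, -1.0]]
force: [-3.0, -14.9, 5.4]
grip_width: 0.0118
1.1297916666666667 [ -4.00487213 -14.93984197   5.44848514]
```

View pics/s13c.png

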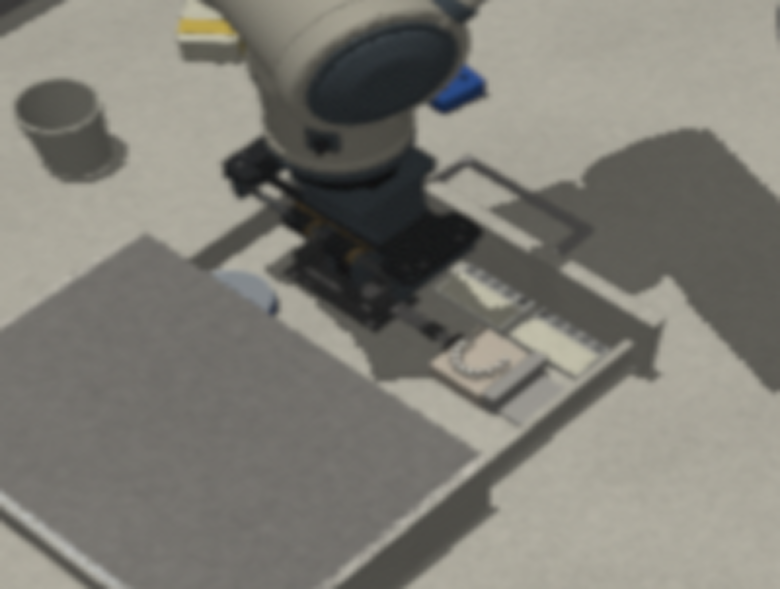

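View pics/s13.png

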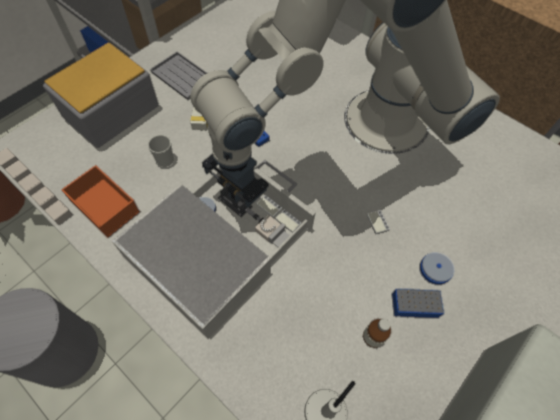

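The scene view shows the drawer fully out, the pad on the model at (435,330 in the crop), the model against the jaw, and the visible bystanders where they were. The force is steady at about 15 N, so I'm handing in.

```bash
python3 -c "
from station import sign_off
print(sign_off())"
```

```text
the job is handed in; nothing more can be done
None
```

I pulled the drawer out to its stop and gripped the plaster model by pumping the trigger. I handed in at about 17 s, still holding the trigger about 20 mm forward. The hand-in gives no verdict, so the figures below are my own last checks.

- **Drawer:** the handle moved about 170 mm, and the pull force rose to about 10 N at the stop.
- **Grip on the model:** it took three strokes. The trigger force held steady at about 15 N for a second. After the return spring and rod friction, I estimate 8–10 N at the pad. In the wrist picture the pad sits about 6 mm back on its spring, which fits that range. The model stands upright against the jaw; I judged the jaw contact from the picture and the forces, as I had no direct reading of it.
- **Bystanders:** those visible in the last scene picture look where they were. The carton and the endo block were partly hidden by the arm, so I could only see parts of them.

**What disagreed:**
- **Fingertips:** the real fingertips are about 6 mm behind the reported TCP, not 17 mm ahead as stated. My first handle grasp closed just above the bar without touching it, so I went about 22 mm lower.
- **Refused moves:** my first two move calls were refused because the rows did not list all six values. Nothing moved.

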